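# Turn a care guide back by two tabbed cards over its rings

## Task

The ring-bound care guide lies open two cards too far: turn it back. With the fingertips under their tabs, turn the two upper tabbed cards on the left over the rings, the uppermost first and one at a time, until both lie flat on the right-hand pages; the third card, whose tab is nearest the robot, stays lying on the left. Use a light touch: do not pinch or pick up anything, do not shove the book about, and leave the small things round it alone.

Things in the scene. Friction and masses are not known exactly. Their poses are not given: they have to be found in the camera images.
- guide: Open care guide: loose ring binder, about 1.3 kg in all, flat on the deck. Black covers and spine, 195 mm along x, 330 mm along y (165 each side of the spine), 4 mm thick. Origin: centre of the underside, below the rings. x runs along the spine away from the robot, y to the reader's left, z up. Three white tabbed cards lie on the left (+y): card1 on top, card2, card3 lowest.
- guide_spine (a point): Centre of the rings, on the cards' pivot axis: parallel to the guide's x, 28 mm above its underside. Three steel rings, 20 mm radius, tops 49 mm above the deck. Plain pages are fixed on both covers: 168 mm along x, from 12 to 125 mm either side of the spine, top 26 mm (left) and 17 mm (right) above the deck.
- card1 (a joint): Angle of card1, the uppermost (wash-tub sign, tab farthest from the robot) about the rings' axis: 0 flat on the left-hand pages (start), 1.57 upright, 3.14 flat on the right. Stiff, 170 mm along x, 9 to 127 mm from the axis, 3 mm thick; its middle plane lies 9 mm above the axis. 60 g, light drag: let go short of upright it falls back, past 1.7 it settles on the right by itself.
- card2 (a joint): Angle of card2, the second (triangle sign, middle tab) about the rings' axis: 0 flat on the left-hand pages (start), 1.57 upright, 3.14 flat on the right. Same size as card1, lying 4.5 mm below it (4.5 mm above the axis); lifting it lifts any card lying on it. 60 g, light drag: let go short of upright it falls back, past 1.7 it settles on the right by itself.
- card3 (a joint): Angle of card3, the lowest (square with a circle, tab nearest the robot) about the rings' axis: 0 flat on the left-hand pages (start), 1.57 upright, 3.14 flat on the right. Same size, level with the axis. It must stay at 0. 60 g, light drag: let go short of upright it falls back, past 1.7 it settles on the right by itself.
- card1_tab (a point): Outer edge, middle, mid-thickness of card1's tab: white, 44 mm along book x, 3 mm thick, sticking out 16 mm past the card's edge. Starts at (0.054, 0.143, 0.037) in the guide's frame. Under it is 31 mm of air down to the cover's top; the pages' edge is 17 mm inward. Turns with the card.
- card2_tab (a point): Outer edge, middle, mid-thickness of card2's tab: white, 44 mm along book x, 3 mm thick, sticking out 16 mm past the card's edge. Starts at (0, 0.143, 0.0325) in the guide's frame. Under it is 27 mm of air down to the cover's top; the pages' edge is 17 mm inward. Turns with the card.
- card3_tab (a point): Outer edge, middle, mid-thickness of card3's tab: white, 44 mm along book x, 3 mm thick, sticking out 16 mm past the card's edge. Starts at (-0.054, 0.143, 0.028) in the guide's frame. Under it is 22 mm of air down to the cover's top; the pages' edge is 17 mm inward. Turns with the card.
- stain_dropper: Bystander: brown dropper bottle with a black teat, 33 mm across, 102 mm tall, standing beyond the book. Loose; must stay where it is. Origin at the centre of its underside.
- button_pot: Bystander: small white and red pot, 58 mm across, 50 mm tall, standing left of the book. Loose; must stay where it is. Origin at the centre of its underside.
- peg_a: Bystander: purple clothes peg lying left of the book, 72 x 15 mm, 12 mm high, long side along its y. Loose; must stay where it is. Origin at the centre of its underside.
- spool_2: Bystander: blue thread spool, 32 mm across, 41 mm tall, standing beyond the book. Loose; must stay where it is. Origin at the centre of its underside.

How it is judged:
On the way, in this order (a step that is already met when the one before it is completed fails the run):
1. the uppermost card lies flat on the right while the second is still on the left (value of joint card1 above 3.05 rad and value of joint card2 below 0.3 rad), for 0.2 s.
2. the second card lies flat on the right too (value of joint each of card1, card2 above 3.05 rad), for 0.2 s.
At the end, for the whole second after the job is handed in: Cards 1 and 2 lie flat on the right (within 0.09 rad of 3.14) and at rest, card 3 lies on the left (under 0.08 rad), and the book is at rest within 30 mm of where it was (all of step 2 and value of joint card3 below 0.08 rad and velocity of joint each of card1, card2 below 0.1 rad/s and distance of guide from where it was at the start of the episode below 0.03 m and linear speed of guide below 0.01 m/s); the robot touches nothing.
It fails at once if the third card is lifted by more than 0.3 rad (value of joint card3 above 0.3 rad).
It fails at once if the book is lifted, tipped or shoved by more than 40 mm (distance of guide from where it was at the start of the episode above 0.04 m or angle between guide's own z axis and vertical above 0.12 rad or height (world z) of guide above 0.012 m).
It fails at once if the fingers pinch or press the book or its cards with more than 15 N (contact force between the fingers and guide above 15 N).
It fails at once if a bystander is moved by more than 25 mm (distance of any of stain_dropper, button_pot, peg_a, spool_2 from where it was at the start of the episode above 0.025 m).
It also fails if it takes over 48 s, if anything falls off the work surface, if the arm or the gripper's body presses on something with over 40 N, if the wrist force passes 120 N, or if a joint passes its speed limit or range.

## Robot

A 6-joint arm with a two-finger parallel gripper is mounted at the origin on a cart in front of the work surface, level with it; the furniture and walls round the work are solid. World frame = base frame: x ahead of the robot, y to its left, z up, the work surface at z = 0. Lengths are in m, angles in rad, forces in N, time in s.
With the tool pointing down it reaches from about 0.3 to 0.85 m from the base axis. Payload 4.2 kg.
Tool frame: the origin (TCP) lies at the very end of the fingers, on their centre line; the grasp point (between the pads) lies 19 mm behind it; z points along the fingers, y is the line along which they close (so a half turn about z gives the same grasp; the last joint's range is limited). The gripper opens to 91 mm and grips with 3 to 60 N. Pads are 32 mm wide; open, the fingers measure 118 mm over their backs; the gripper's body (76 mm by 178 mm) begins 60 mm behind the grasp point.
Start: joints at [1.094, 0.32, 1.565, -0, 1.257, -0.02], TCP at [0.254, 0.516, 0.214] pointing down, gripper open.
Joint ranges: [-3.11, 3.11], [-0.84, 2.01], [0.21, 2.61], [-1.34, 4.49], [0.05, 2.63], [-2.56, 2.56]. Speed limits (rad/s): [2.57, 2.57, 3.14, 3.14, 3.14, 3.14].

## Interface

Orientations are given as a 3x3 rotation matrix whose columns are the frame's x, y, z axes.
In Python, from station import monitor, cams, order gives the robot as it stands. The module is installed in compiled form; this text tells all that it offers.
- The arm moves only by the tool carry_out, never from a script. Its argument "deltas" is a list of rows, each an object with "offset": the shift along the tool's x, y, z in m, a list of three; "delta_rot": the turn, a rotation vector about the tool's x, y, z in degrees, a list of three. A call has 1 to 20 rows; each row is the pose to reach, as a shift and turn from the pose commanded when the call began, along the tool's axes at that moment; what a row does not reach only later rows make up. A row lasts 1/8 s, in which the tool goes at most 62.5 mm and 10.7 degrees, less where a joint would pass 70% of its speed; a pose out of reach is approached as far as the arm can. A call with a gripper value outside its range is refused whole. "jaw" is the closure, from 0 (fully open) to 1 (shut), set as the call begins (left out, the last holds). The fingers move at their own pace and stop on an object; "force" is the grip in N (left out, the last holds). Time passes only in rows, so rows that repeat a pose let the fingers close. It gives the time, the measured TCP pose, the force, the opening and the grip force at its end, in the units of the state.
- monitor.sense(): the state, without advancing time (a new reading comes with each control period).
- cams.camera(name): name is "side" or "top" or "wrist"; returns the picture (400x640x3 uint8, blue, green, red); there is no depth.
- cams.camera_model(name): a dict with "intrinsics" (3x3 intrinsics, pixels), "eye" and "attitude" of the camera in the world. Camera axes: x right, y up, looking along -z (the intrinsics and any distortion apply to the point x, -y, -z); pixel columns grow to the right and rows downward; lengths in m; the calibration is good to about 2 mm. A picture is of the moment at which its call begins: read the wrist's pose just before it. camera_model takes no time and is no camera call; for the wrist camera it gives the pose at the moment of the call.
- order.sign_off(): hands the job in; it is judged then, once.
The state is a dict: "t": time; "joint_positions": joint angles; "joint_velocities": joint speeds; "effort": joint torques, N m; "eef_pos": TCP position; "eef_rot": TCP orientation; "wrist_force": force on the tool from outside, world axes, zero at the start; "ft_torque": the same for the moment, N m; "finger_gap": finger opening in m; "grasp_force": force on a finger pad.
Only numpy, scipy, OpenCV 4.12 (cv2) and the standard library are available. Lean on these libraries where they do the work, as an engineer would, in place of code of your own. Each camera call takes 0.05 s, during which the arm holds its last target. There are 200 camera calls.

## Working session

There is one attempt and no reset: what is moved stays moved. The work goes in short steps, Python scripts to look and compute and a tool call to move; the robot and the scene stay as the last step left them, time stands still between calls to the robot, and variables do not carry over. Pictures are saved under pics/ and viewed, at most 10 in all, crops included, and the job is handed in when it is done.

Besides the shell and the picture viewer there is one more tool, called after "Request:" by a JSON object that holds its "op" and its "data". carry_out: Moves the arm, as the interface text tells. Its arguments: {"type":"object","properties":{"deltas":{"type":"array","items":{"type":"object","properties":{"offset":{"type":"array","items":{"type":"number"}},"delta_rot":{"type":"array","items":{"type":"number"}}}}},"jaw":{"type":"number"},"force":{"type":"number"}},"required":["deltas"]}

```bash
mkdir -p pics
python3 - <<'E'
from station import monitor,cams
import cv2,numpy as np
s=monitor.sense();print(s['t'],s['eef_pos'],np.round(s['eef_rot'],3),s['finger_gap'])
for n in("top","side"):
    cv2.imwrite(f"pics/{n}0.png",cams.camera(n));m=cams.camera_model(n);print(n,{k:np.round(v,4).tolist() if not isinstance(v,str) else v for k,v in m.items()})
E
```

```text
0.0 [0.25338529 0.51560208 0.21313781] [[-0.897  0.441 -0.001]
 [ 0.441  0.897 -0.002]
 [ 0.    -0.002 -1.   ]] 0.09109773642764758
top {'intrinsics': [[428.0286, 0.0, 312.4981], [0.0, 428.0286, 205.7682], [0.0, 0.0, 1.0]], 'eye': [0.3982, 0.1411, 1.1398], 'attitude': [[-0.0167, 0.9917, -0.1275], [-0.9998, -0.015, 0.0146], [0.0125, 0.1277, 0.9917]]}
side {'intrinsics': [[476.3473, 0.0, 319.5479], [0.0, 476.3473, 200.9354], [0.0, 0.0, 1.0]], 'eye': [0.2739, -0.4022, 1.0831], 'attitude': [[0.8983, 0.3795, -0.2214], [-0.4393, 0.7679, -0.4662], [-0.007, 0.5161, 0.8565]]}
```

View pics/top0.png

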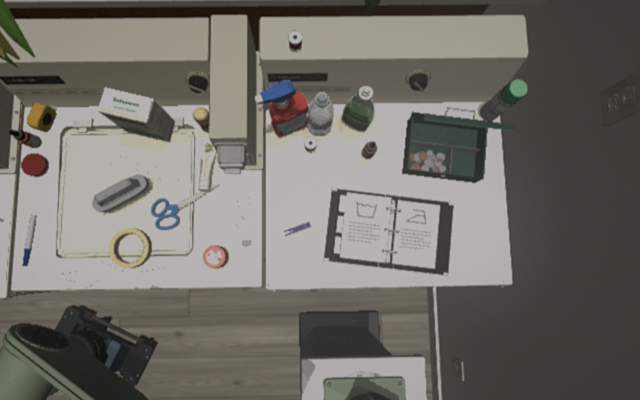

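View pics/side0.png

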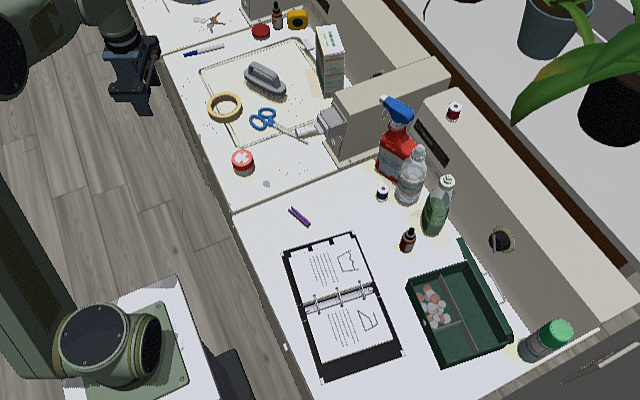

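The top view shows the book with corners near (331,188), (453,202), (447,273) and (325,262), and its tabs at the left edge. The purple peg is at (297,229), the pot at (215,257), the dropper at (370,150) and the spool at (310,145). I'll zoom in to refine these.

Run:
```python
import cv2
a=cv2.imread("pics/top0.png")[180:280,315:465];cv2.imwrite("pics/c1.png",cv2.resize(a,None,fx=5,fy=5,interpolation=cv2.INTER_CUBIC))
```

```text
(no output)
```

View pics/c1.png

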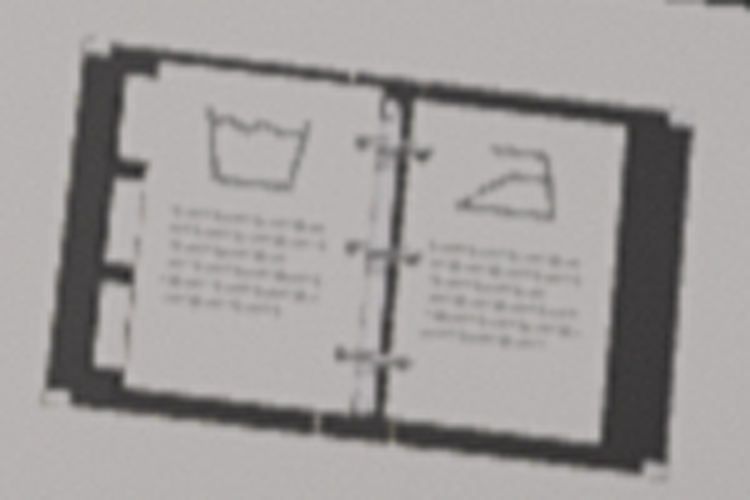

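The crop shows the cover corners at about (84,42), (694,120), (667,478) and (44,398). The tab outer edges are at x≈120, 107 and 96. Next I'll fit the pose.

```bash
cat > h.py <<'E'
import numpy as np
from station import monitor,cams
from scipy.optimize import least_squares
def proj(n,P):
    m=cams.camera_model(n);p=(np.atleast_2d(P)-m['eye'])@np.array(m['attitude'])
    q=(np.array(m['intrinsics'])@(p*[1,-1,-1]).T).T
    return q[:,:2]/q[:,2:]
def unproj(n,uv,z):
    m=cams.camera_model(n);d=np.linalg.solve(m['intrinsics'],[*uv,1])*[1,-1,-1];d=np.array(m['attitude'])@d
    e=np.array(m['eye']);return e+d*(z-e[2])/d[2]
def W(p,L):
    c,s=np.cos(p[2]),np.sin(p[2]);L=np.atleast_2d(L).astype(float)
    return L@np.array([[c,-s,0],[s,c,0],[0,0,1]]).T+[p[0],p[1],0]
E
python3 - <<'E'
from h import *
L=np.array([[.0975,.165,.004],[.0975,-.165,.004],[-.0975,-.165,.004],[-.0975,.165,.004],
[.076,.143,.037],[.032,.143,.037],[.022,.143,.0325],[-.022,.143,.0325],[-.032,.143,.028],[-.076,.143,.028]])
uv=np.array([[84,42],[694,120],[667,478],[44,398],[124,72],[117,163],[111,178],[104,265],[99,280],[93,370]])/5+[315,180]-0.4
r=least_squares(lambda p:(proj("top",W(p,L))-uv).ravel(),[.4,0,-.1])
print(r.x,np.round(r.fun.reshape(-1,2),1).tolist())
p=r.x
print('tabs',W(p,[[.054,.143,.037],[0,.143,.0325],[-.054,.143,.028]]).round(4).tolist())
for n,u,z in(('peg',(297,229),.012),('drop',(370,150),.09),('spool',(310,145),.041),('pot',(215,257),.05)):print(n,unproj("top",u,z).round(3))
E
```

```text
[ 0.47289797 -0.07778145 -0.13840018] [[0.2, -0.2], [0.0, -0.9], [-0.4, 0.4], [-0.4, 1.1], [0.3, 0.8], [-0.2, -0.8], [0.5, 0.2], [-0.1, -0.5], [0.4, 0.5], [-0.4, -0.6]]
tabs [[0.5461, 0.0564, 0.037], [0.4926, 0.0639, 0.0325], [0.4391, 0.0713, 0.028]]
peg [0.482 0.166 0.012]
drop [ 0.673 -0.022  0.09 ]
spool [0.701 0.129 0.041]
pot [0.412 0.373 0.05 ]
```

```bash
cat >> h.py <<'E'
from scipy.spatial.transform import Rotation as R
P=np.array([.4729,-.0778,-.1384])
def pose(x,cy,cz,a):
    """TCP pose with inner finger-end edge at guide (x,cy,cz), tilted a deg."""
    a=np.radians(a);t=W([0,0,P[2]],[[1,0,0],[0,1,0]])
    yb=t[1];Z=np.array([0,0,1.])
    tx=np.cos(a)*yb-np.sin(a)*Z;tz=-np.sin(a)*yb-np.cos(a)*Z
    return W(P,[x,cy,cz])[0]+.016*tx,np.array([tx,t[0],tz]).T
def deltas(targets):
    s=monitor.sense();p0,R0=np.array(s['eef_pos']),np.array(s['eef_rot'])
    print('t',s['t'],'p',p0.round(4),'q',np.round(s['joint_positions'],2))
    for T in targets:
        p,r=pose(*T);print(T,'off',(R0.T@(p-p0)).round(4).tolist(),'rot',R.from_matrix(R0.T@r).as_rotvec(degrees=True).round(1).tolist())
def arc(x,ths,a,n,r=.136):
    return [(x,round(r*np.cos(t)-n*np.sin(t),4),round(.028+r*np.sin(t)+n*np.cos(t),4),a) for t in ths]
E
python3 - <<'E'
from h import *
deltas([(.054,.19,.13,40)])
for u in((284,234),(311,223)):print(unproj("top",u,.012).round(3), (unproj("top",u,.012)-[P[0],P[1],0])@W([0,0,P[2]],np.eye(3)).T)
E
```

```text
t 0.1 p [0.2534 0.5156 0.2132] q [ 1.09  0.32  1.57 -0.    1.26 -0.02]
(0.054, 0.19, 0.13, 40) off [-0.4467, -0.2266, 0.0938] rot [24.9, -34.5, 68.7]
[0.469 0.201 0.012] [-0.04186909  0.27549583  0.012     ]
[0.497 0.129 0.012] [-0.00433735  0.20849173  0.012     ]
```

Request:
{"op": "carry_out", "data": {"deltas": [{"offset":[-0.045,-0.023,0.0],"delta_rot":[2.5,-3.5,6.9]},{"offset":[-0.09,-0.045,0.0],"delta_rot":[5,-6.9,13.7]},{"offset":[-0.134,-0.068,0.0],"delta_rot":[7.5,-10.4,20.6]},{"offset":[-0.18,-0.09,0.0],"delta_rot":[10,-13.8,27.5]},{"offset":[-0.223,-0.113,0.02],"delta_rot":[12.5,-17.3,34.4]},{"offset":[-0.268,-0.136,0.03],"delta_rot":[14.9,-20.7,41.2]},{"offset":[-0.313,-0.159,0.05],"delta_rot":[17.4,-24.2,48.1]},{"offset":[-0.357,-0.181,0.07],"delta_rot":[19.9,-27.6,55]},{"offset":[-0.402,-0.204,0.08],"delta_rot":[22.4,-31,61.8]},{"offset":[-0.447,-0.227,0.094],"delta_rot":[24.9,-34.5,68.7]},{"offset":[-0.447,-0.227,0.094],"delta_rot":[24.9,-34.5,68.7]},{"offset":[-0.447,-0.227,0.094],"delta_rot":[24.9,-34.5,68.7]},{"offset":[-0.447,-0.227,0.094],"delta_rot":[24.9,-34.5,68.7]}], "jaw": 1, "force": 5}}

```text
t: 1.72
eef_pos: [0.5542, 0.1162, 0.1206]
eef_rot: [[0.106, 0.991, -0.086], [0.76, -0.137, -0.635], [-0.641, 0.001, -0.768]]
wrist_force: [-0.9, -0.2, -0.3]
finger_gap: 0.0007
grasp_force: 0.0
```

Run:
```python
from h import *
import cv2
deltas([(.054,.19,.13,40),(.054,.151,.050,40),(.054,.151,.028,40),(.054,.138,.028,40)])
s=monitor.sense();print(s['finger_gap'],np.round(s['wrist_force'],1))
a=cams.camera("side")[180:380,220:440];cv2.imwrite("pics/s1.png",cv2.resize(a,None,fx=3,fy=3,interpolation=cv2.INTER_CUBIC)[:600,:660])
```

```text
t 1.725 p [0.5542 0.1162 0.1206] q [ 0.5   0.6   1.55 -0.55  1.47  0.83]
(0.054, 0.19, 0.13, 40) off [-0.0002, 0.0002, 0.0014] rot [0.1, -0.2, 0.0]
(0.054, 0.151, 0.05, 40) off [0.0211, 0.0001, 0.0878] rot [0.1, -0.2, 0.0]
(0.054, 0.151, 0.028, 40) off [0.0352, 0.0, 0.1047] rot [0.1, -0.2, 0.0]
(0.054, 0.138, 0.028, 40) off [0.0252, 0.0, 0.113] rot [0.1, -0.2, 0.0]
0.0006616830227209477 [-0.9 -0.2 -0.3]
```

View pics/s1.png

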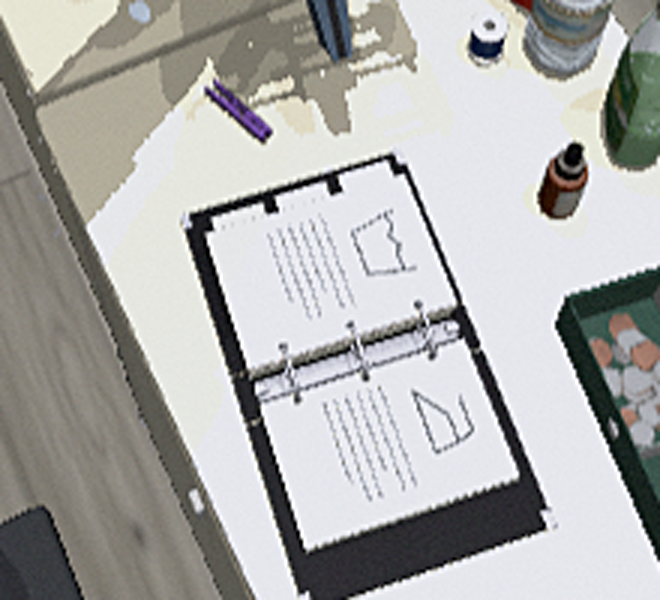

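The side view shows the fingers tilted at (335,40), outward of the far tab at (370,170). Next I'll cross-check the book pose with this camera.

Run:
```python
from h import *
q=proj("side",W(P,[[.0975,.165,.004],[-.0975,.165,.004],[-.0975,-.165,.004],[.0975,-.165,.004],[.032,.143,.037],[.022,.143,.0325]]));print(((q-[220,180])*3).round())
s=monitor.sense();r=np.array(s['eef_rot']);print(((proj("side",[np.array(s['eef_pos'])+r@[x,y,0] for x in(-.016,.016) for y in (-.013,.013)])-[220,180])*3).round())
```

```text
[[399. 147.]
 [178. 213.]
 [302. 611.]
 [553. 524.]
 [335. 174.]
 [323. 179.]]
[[327.  63.]
 [359.  54.]
 [317.  52.]
 [348.  43.]]
```

Request:
{"op": "carry_out", "data": {"deltas": [{"offset":[0.01,0,0.044],"delta_rot":[0.1,-0.2,0]},{"offset":[0.021,0,0.088],"delta_rot":[0.1,-0.2,0]},{"offset":[0.028,0,0.096],"delta_rot":[0.1,-0.2,0]},{"offset":[0.035,0,0.1045],"delta_rot":[0.1,-0.2,0]},{"offset":[0.035,0,0.1045],"delta_rot":[0.1,-0.2,0]},{"offset":[0.03,0,0.109],"delta_rot":[0.1,-0.2,0]},{"offset":[0.024,0,0.114],"delta_rot":[0.1,-0.2,0]},{"offset":[0.024,0,0.114],"delta_rot":[0.1,-0.2,0]}]}}

```text
t: 2.78
eef_pos: [0.5472, 0.0604, 0.0176]
eef_rot: [[0.107, 0.99, -0.09], [0.758, -0.14, -0.638], [-0.644, 0.0, -0.765]]
wrist_force: [-0.2, 0.8, -0.7]
finger_gap: 0.0005
grasp_force: 0.1
```

Run:
```python
from h import *
import cv2
s=monitor.sense();print(np.round(s['wrist_force'],1))
deltas([(.054,.136,.028,40)]+arc(.054,np.arange(0.05,2.06,.2),40,.0075))
a=cams.camera("side")[200:300,270:390];cv2.imwrite("pics/s2.png",cv2.resize(a,None,fx=5,fy=5,interpolation=cv2.INTER_CUBIC))
```

```text
[-0.2  0.8 -0.7]
t 2.775 p [0.5472 0.0604 0.0176] q [ 0.43  0.69  1.71 -0.61  1.24  0.92]
(0.054, 0.136, 0.028, 40) off [0.0008, -0.0005, -0.0008] rot [-0.1, 0.1, -0.1]
(0.054, np.float64(0.1355), np.float64(0.0423), 40) off [-0.0088, -0.0005, -0.0114] rot [-0.1, 0.1, -0.1]
(0.054, np.float64(0.1299), np.float64(0.0689), 40) off [-0.0302, -0.0005, -0.0282] rot [-0.1, 0.1, -0.1]
(0.054, np.float64(0.1192), np.float64(0.0939), 40) off [-0.0545, -0.0005, -0.0404] rot [-0.1, 0.1, -0.1]
(0.054, np.float64(0.1037), np.float64(0.1163), 40) off [-0.0808, -0.0004, -0.0476] rot [-0.1, 0.1, -0.1]
(0.054, np.float64(0.0841), np.float64(0.1351), 40) off [-0.1079, -0.0004, -0.0493] rot [-0.1, 0.1, -0.1]
(0.054, np.float64(0.0612), np.float64(0.1497), 40) off [-0.1348, -0.0004, -0.0458] rot [-0.1, 0.1, -0.1]
(0.054, np.float64(0.0358), np.float64(0.1594), 40) off [-0.1605, -0.0003, -0.0368] rot [-0.1, 0.1, -0.1]
(0.054, np.float64(0.0089), np.float64(0.1639), 40) off [-0.184, -0.0003, -0.0229] rot [-0.1, 0.1, -0.1]
(0.054, np.float64(-0.0182), np.float64(0.163), 40) off [-0.2041, -0.0002, -0.0048] rot [-0.1, 0.1, -0.1]
(0.054, np.float64(-0.0447), np.float64(0.1567), 40) off [-0.2204, -0.0002, 0.0171] rot [-0.1, 0.1, -0.1]
(0.054, np.float64(-0.0694), np.float64(0.1452), 40) off [-0.2318, -0.0001, 0.0418] rot [-0.1, 0.1, -0.1]
```

View pics/s2.png

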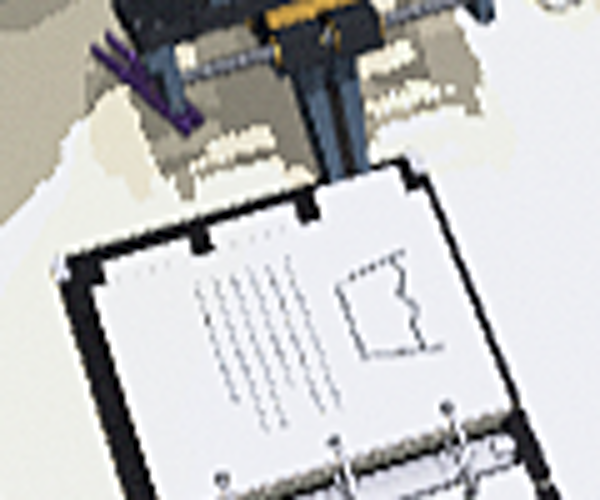

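The fingers at (345,165) end under the far tab (tip hidden beneath it) and are centred on it. Now I'll sweep the card over.

Request:
{"op": "carry_out", "data": {"deltas": [{"offset":[-0.009,0,-0.0115]},{"offset":[-0.02,0,-0.02]},{"offset":[-0.03,0,-0.028]},{"offset":[-0.042,0,-0.0345]},{"offset":[-0.0545,0,-0.0405]},{"offset":[-0.0675,0,-0.0445]},{"offset":[-0.081,0,-0.0475]},{"offset":[-0.0945,0,-0.049]},{"offset":[-0.108,0,-0.0495]},{"offset":[-0.1215,0,-0.048]},{"offset":[-0.135,0,-0.046]},{"offset":[-0.148,0,-0.0415]},{"offset":[-0.1605,0,-0.037]},{"offset":[-0.1725,0,-0.03]},{"offset":[-0.184,0,-0.023]},{"offset":[-0.194,0,-0.014]},{"offset":[-0.204,0,-0.005]},{"offset":[-0.2125,0,0.006]},{"offset":[-0.2205,0,0.017]},{"offset":[-0.226,0,0.029]}]}}

```text
schema error: expected keys offset, delta_rot
```

Run:
```python
from h import *
import cv2
s=monitor.sense();print(np.round(s['wrist_force'],1))
deltas([(.054,.1,.16,40),(0,.17,.11,40),(0,.151,.0265,40),(0,.138,.0265,40)])
a=cams.camera("side")[180:380,220:440];cv2.imwrite("pics/s3.png",cv2.resize(a,None,fx=3,fy=3,interpolation=cv2.INTER_CUBIC))
```

```text
[-0.1 -0.4 -0.2]
t 2.825 p [0.5472 0.0606 0.0175] q [ 0.43  0.69  1.71 -0.61  1.24  0.92]
(0.054, 0.1, 0.16, 40) off [-0.112, -0.0004, -0.0786] rot [-0.1, 0.1, -0.1]
(0, 0.17, 0.11, 40) off [-0.0263, -0.0546, -0.0853] rot [-0.1, 0.1, -0.1]
(0, 0.151, 0.0265, 40) off [0.0129, -0.0545, -0.0092] rot [-0.1, 0.1, -0.1]
(0, 0.138, 0.0265, 40) off [0.003, -0.0545, -0.0009] rot [-0.1, 0.1, -0.1]
```

View pics/s3.png

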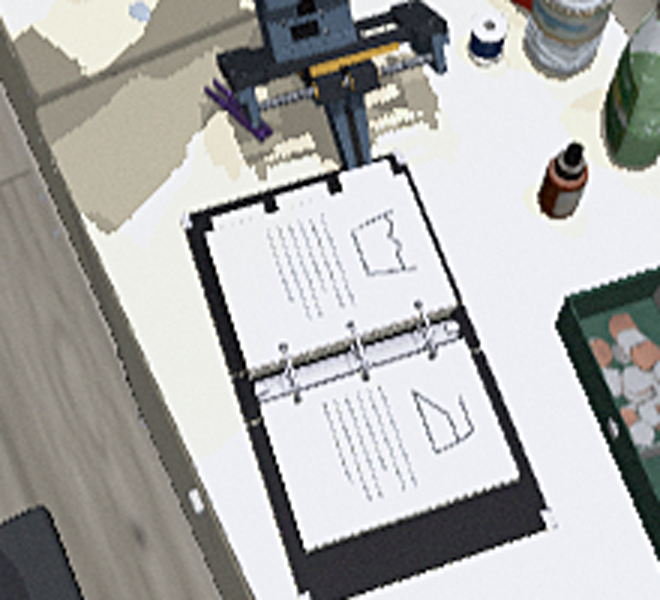

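The move was refused because its rows lacked delta_rot, so the picture shows nothing has changed: the tip is still under the tab at (355,165). I'll repeat the move with both keys.

Request:
{"op": "carry_out", "data": {"deltas": [{"offset":[-0.009,0,-0.0115],"delta_rot":[0,0,0]},{"offset":[-0.02,0,-0.02],"delta_rot":[0,0,0]},{"offset":[-0.03,0,-0.028],"delta_rot":[0,0,0]},{"offset":[-0.042,0,-0.0345],"delta_rot":[0,0,0]},{"offset":[-0.0545,0,-0.0405],"delta_rot":[0,0,0]},{"offset":[-0.0675,0,-0.0445],"delta_rot":[0,0,0]},{"offset":[-0.081,0,-0.0475],"delta_rot":[0,0,0]},{"offset":[-0.0945,0,-0.049],"delta_rot":[0,0,0]},{"offset":[-0.108,0,-0.0495],"delta_rot":[0,0,0]},{"offset":[-0.1215,0,-0.048],"delta_rot":[0,0,0]},{"offset":[-0.135,0,-0.046],"delta_rot":[0,0,0]},{"offset":[-0.148,0,-0.0415],"delta_rot":[0,0,0]},{"offset":[-0.1605,0,-0.037],"delta_rot":[0,0,0]},{"offset":[-0.1725,0,-0.03],"delta_rot":[0,0,0]},{"offset":[-0.184,0,-0.023],"delta_rot":[0,0,0]},{"offset":[-0.194,0,-0.014],"delta_rot":[0,0,0]},{"offset":[-0.204,0,-0.005],"delta_rot":[0,0,0]},{"offset":[-0.2125,0,0.006],"delta_rot":[0,0,0]},{"offset":[-0.2205,0,0.017],"delta_rot":[0,0,0]},{"offset":[-0.226,0,0.029],"delta_rot":[0,0,0]}]}}

```text
t: 5.38
eef_pos: [0.5205, -0.1296, 0.1402]
eef_rot: [[0.106, 0.99, -0.09], [0.757, -0.139, -0.638], [-0.644, -0.0, -0.765]]
wrist_force: [0.0, 0.2, -0.6]
finger_gap: 0.0006
grasp_force: 0.0
```

Run:
```python
from h import *
import cv2
s=monitor.sense();print(np.round(s['wrist_force'],1))
deltas([(.054,.1,.16,40),(0,.19,.13,40),(0,.151,.0265,40),(0,.138,.0265,40)])
a=cams.camera("side")[180:380,220:440];cv2.imwrite("pics/s4.png",cv2.resize(a,None,fx=3,fy=3,interpolation=cv2.INTER_CUBIC))
```

```text
[ 0.   0.2 -0.6]
t 5.375 p [ 0.5205 -0.1296  0.1402] q [ 0.13  0.43  1.82 -0.72  1.22  0.64]
(0.054, 0.1, 0.16, 40) off [0.1139, -0.0005, -0.1084] rot [-0.1, 0.1, -0.0]
(0, 0.19, 0.13, 40) off [0.2021, -0.0546, -0.1434] rot [-0.1, 0.1, -0.0]
(0, 0.151, 0.0265, 40) off [0.2389, -0.0545, -0.0391] rot [-0.1, 0.1, -0.0]
(0, 0.138, 0.0265, 40) off [0.229, -0.0545, -0.0307] rot [-0.1, 0.1, -0.0]
```

View pics/s4.png

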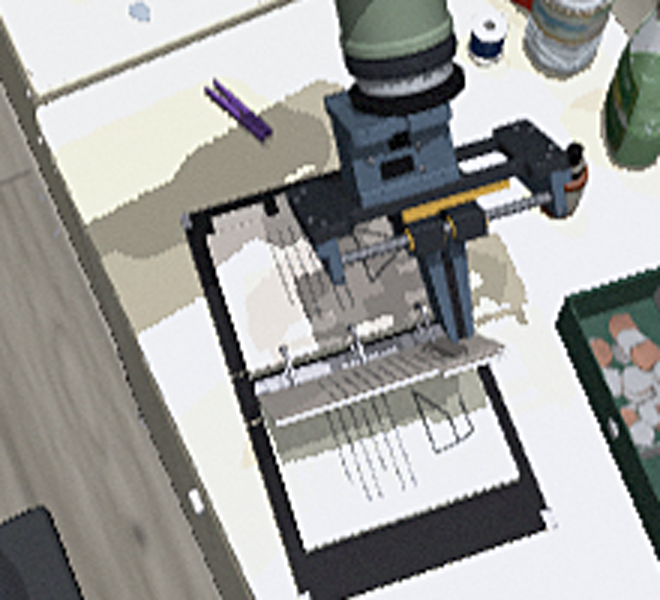

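The far card stands past upright at about (390,380) and leans to the right. I'll retreat, let it settle, then go down beside tab 2.

Request:
{"op": "carry_out", "data": {"deltas": [{"offset":[0.03,0,-0.03],"delta_rot":[0,0,0]},{"offset":[0.075,0,-0.07],"delta_rot":[0,0,0]},{"offset":[0.114,-0.015,-0.108],"delta_rot":[0,0,0]},{"offset":[0.158,-0.035,-0.126],"delta_rot":[0,0,0]},{"offset":[0.202,-0.0545,-0.143],"delta_rot":[0,0,0]},{"offset":[0.215,-0.0545,-0.108],"delta_rot":[0,0,0]},{"offset":[0.227,-0.0545,-0.073],"delta_rot":[0,0,0]},{"offset":[0.235,-0.0545,-0.05],"delta_rot":[0,0,0]},{"offset":[0.239,-0.0545,-0.039],"delta_rot":[0,0,0]},{"offset":[0.239,-0.0545,-0.039],"delta_rot":[0,0,0]},{"offset":[0.229,-0.0545,-0.0305],"delta_rot":[0,0,0]},{"offset":[0.228,-0.0545,-0.0295],"delta_rot":[0,0,0]},{"offset":[0.228,-0.0545,-0.0295],"delta_rot":[0,0,0]}]}}

```text
t: 7.05
eef_pos: [0.4938, 0.0704, 0.0168]
eef_rot: [[0.107, 0.99, -0.089], [0.758, -0.139, -0.637], [-0.644, 0.001, -0.765]]
wrist_force: [1.7, 0.9, -0.6]
finger_gap: 0.0006
grasp_force: 0.1
```

Run:
```python
from h import *
import cv2
s=monitor.sense();print(np.round(s['wrist_force'],1))
deltas([(0,.1365,.0265,40)]+arc(0,np.arange(0.05,2.06,.2),40,.003))
a=cams.camera("side")[180:380,220:440];cv2.imwrite("pics/s5.png",cv2.resize(a,None,fx=3,fy=3,interpolation=cv2.INTER_CUBIC))
```

```text
[ 1.7  0.9 -0.6]
t 7.05 p [0.4938 0.0704 0.0168] q [ 0.48  0.64  1.82 -0.6   1.2   0.99]
(0, 0.1365, 0.0265, 40) off [-0.0003, -0.0002, 0.001] rot [-0.0, 0.1, -0.1]
(0, np.float64(0.1357), np.float64(0.0378), 40) off [-0.0082, -0.0002, -0.0071] rot [-0.0, 0.1, -0.1]
(0, np.float64(0.131), np.float64(0.0646), 40) off [-0.029, -0.0002, -0.0246] rot [-0.0, 0.1, -0.1]
(0, np.float64(0.1212), np.float64(0.0899), 40) off [-0.0528, -0.0002, -0.0377] rot [-0.0, 0.1, -0.1]
(0, np.float64(0.1065), np.float64(0.1127), 40) off [-0.0787, -0.0001, -0.0457] rot [-0.0, 0.1, -0.1]
(0, np.float64(0.0875), np.float64(0.1322), 40) off [-0.1058, -0.0001, -0.0484] rot [-0.0, 0.1, -0.1]
(0, np.float64(0.0651), np.float64(0.1475), 40) off [-0.1328, -0.0001, -0.0457] rot [-0.0, 0.1, -0.1]
(0, np.float64(0.04), np.float64(0.158), 40) off [-0.1588, -0.0, -0.0375] rot [-0.0, 0.1, -0.1]
(0, np.float64(0.0134), np.float64(0.1634), 40) off [-0.1826, 0.0, -0.0245] rot [-0.0, 0.1, -0.1]
(0, np.float64(-0.0138), np.float64(0.1633), 40) off [-0.2034, 0.0001, -0.007] rot [-0.0, 0.1, -0.1]
(0, np.float64(-0.0404), np.float64(0.1579), 40) off [-0.2203, 0.0001, 0.0143] rot [-0.0, 0.1, -0.1]
(0, np.float64(-0.0654), np.float64(0.1473), 40) off [-0.2326, 0.0001, 0.0385] rot [-0.0, 0.1, -0.1]
```

View pics/s5.png

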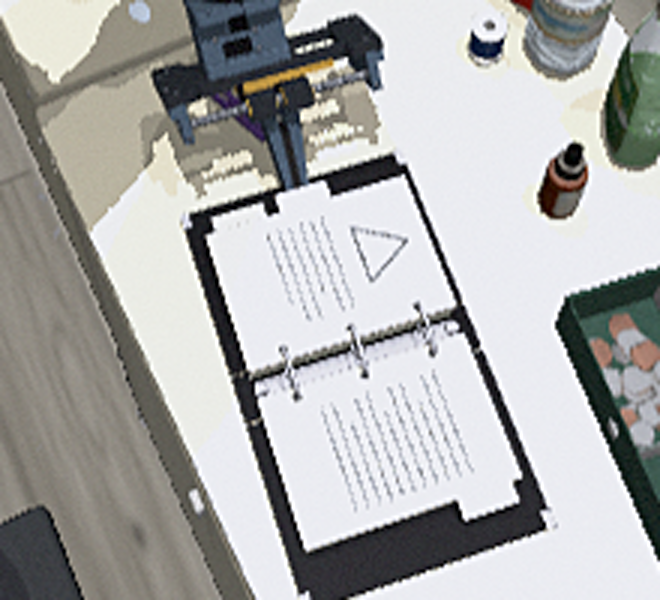

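Card 1 lies flat on the right with its tab at (490,510), and the triangle card is on top on the left. The tip is under its tab at (292,188). Now I'll sweep card 2 after a short wait.

Request:
{"op": "carry_out", "data": {"deltas": [{"offset":[0,0,0],"delta_rot":[0,0,0]},{"offset":[0,0,0],"delta_rot":[0,0,0]},{"offset":[-0.008,0,-0.007],"delta_rot":[0,0,0]},{"offset":[-0.0185,0,-0.016],"delta_rot":[0,0,0]},{"offset":[-0.029,0,-0.0245],"delta_rot":[0,0,0]},{"offset":[-0.041,0,-0.0315],"delta_rot":[0,0,0]},{"offset":[-0.053,0,-0.0375],"delta_rot":[0,0,0]},{"offset":[-0.0655,0,-0.042],"delta_rot":[0,0,0]},{"offset":[-0.0785,0,-0.0455],"delta_rot":[0,0,0]},{"offset":[-0.092,0,-0.0475],"delta_rot":[0,0,0]},{"offset":[-0.106,0,-0.0485],"delta_rot":[0,0,0]},{"offset":[-0.1195,0,-0.0475],"delta_rot":[0,0,0]},{"offset":[-0.133,0,-0.0455],"delta_rot":[0,0,0]},{"offset":[-0.146,0,-0.042],"delta_rot":[0,0,0]},{"offset":[-0.159,0,-0.0375],"delta_rot":[0,0,0]},{"offset":[-0.171,0,-0.0315],"delta_rot":[0,0,0]},{"offset":[-0.1825,0,-0.0245],"delta_rot":[0,0,0]},{"offset":[-0.193,0,-0.016],"delta_rot":[0,0,0]},{"offset":[-0.2035,0,-0.007],"delta_rot":[0,0,0]},{"offset":[-0.212,0,0.0035],"delta_rot":[0,0,0]}]}}

```text
t: 9.6
eef_pos: [0.4705, -0.0934, 0.15]
eef_rot: [[0.106, 0.99, -0.09], [0.757, -0.139, -0.638], [-0.644, -0.0, -0.765]]
wrist_force: [0.4, 0.9, 0.5]
finger_gap: 0.0005
grasp_force: 0.0
```

Request:
{"op": "carry_out", "data": {"deltas": [{"offset":[-0.0085,0,0.011],"delta_rot":[0,0,0]},{"offset":[-0.0145,0,0.023],"delta_rot":[0,0,0]},{"offset":[-0.0145,0,0.023],"delta_rot":[0,0,0]},{"offset":[0.02,0,-0.02],"delta_rot":[0,0,0]},{"offset":[0.06,0,-0.06],"delta_rot":[0,0,0]},{"offset":[0.1,0,-0.1],"delta_rot":[0,0,0]},{"offset":[0.14,0,-0.14],"delta_rot":[0,0,0]},{"offset":[0.17,0,-0.17],"delta_rot":[0,0,0]},{"offset":[0.17,0,-0.17],"delta_rot":[0,0,0]},{"offset":[0.17,0,-0.17],"delta_rot":[0,0,0]},{"offset":[0.17,0,-0.17],"delta_rot":[0,0,0]},{"offset":[0.17,0,-0.17],"delta_rot":[0,0,0]},{"offset":[0.17,0,-0.17],"delta_rot":[0,0,0]},{"offset":[0.17,0,-0.17],"delta_rot":[0,0,0]}]}}

```text
t: 11.35
eef_pos: [0.504, 0.1445, 0.1707]
eef_rot: [[0.107, 0.99, -0.09], [0.757, -0.14, -0.638], [-0.644, -0.0, -0.765]]
wrist_force: [-0.3, -0.0, -0.1]
finger_gap: 0.0007
grasp_force: 0.0
```

Run:
```python
from h import *
import cv2
s=monitor.sense();print(s['t'],np.round(s['wrist_force'],1))
a=cams.camera("side")[180:380,220:440];cv2.imwrite("pics/s6.png",cv2.resize(a,None,fx=3,fy=3,interpolation=cv2.INTER_CUBIC))
```

```text
11.35 [-0.3 -0.  -0.1]
```

View pics/s6.png

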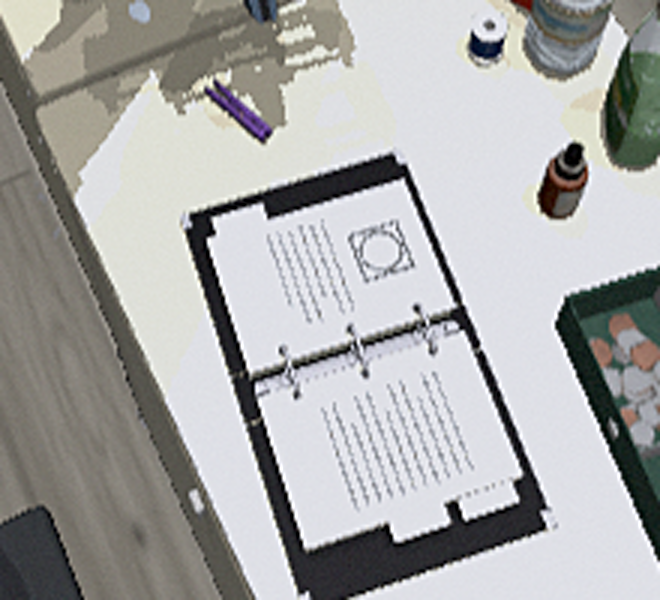

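Both cards lie flat on the right, with tabs at (490,500) and (420,525). Card 3, with its square and circle, is on the left, and the book and bystanders haven't moved.

```bash
python3 -c "
from station import order;print(order.sign_off())"
```

```text
the job is handed in; nothing more can be done
None
```

I turned cards 1 and 2 over one at a time and both lie flat on the right; card 3 is still on the left, the book and the things round it look unmoved in the last picture, and the job was handed in at about 11.4 s (no verdict was returned).

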